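Shut and seal the tub of small cheeses

TASK

Close the half-open hinged lid of the white tub with your fingertips, then run them along the lid's raised rim, down the left side, the front and the right side with both front corners, pressing until the rim has snapped fully home all the way round. Only push and press, gently: do not pick up, drag away or crush the tub. Leave the price tag and the cheeses beside it where they stand.

Things in the scene. Friction and masses are not known exactly. Their poses are not given: they have to be found in the camera images.
- tub: White plastic food tub full of small round cheeses, loose on the deck, 0.7 to 1 kg with its hinged lid. Origin at the centre of its underside; x points from its front side (the lid's free edge, nearer the robot) to its back side (the hinge), y to its left, z up. About 130 mm deep (x), 180 mm wide (y); the flange that the lid shuts on is 66 mm above the underside.
- lid (a joint): Hinge of the tub's white lid, rad: 0 shut, grows as the free front edge rises; starts half open, 0.5 to 1.0. Hinge line along the tub's back edge: tub x +63 mm, z +66 mm, parallel to y. The lid stays at any angle; about 1 N on its free edge moves it. Its flat panel inside the rim lies 69 to 71 mm above the tub's underside when shut.
- lid_front (a point): Middle of the lid's free front edge, 126 mm from the hinge line; swings with the lid. With the lid shut it lies at tub x -63 mm, y 0, z +73 mm: the crest of the rim there once pressed home. The rim, a bendy round bead 12 mm thick, at first stands 5 mm further out from the lid's upper side.
- rim_back_left (a point): Rear end of the rim's left side, fixed to the tub: tub x +50 mm, y +84.5 mm, z +73 mm. From here the rim's centre line runs (lid shut) forward at y +84.5 mm, round the front left corner (14 mm radius), along the front at x -63 mm, round the front right corner and back at y -84.5 mm. Home, the crest is at z +73 mm all round.
- rim_back_right (a point): Rear end of the rim's right side, fixed to the tub: tub x +50 mm, y -84.5 mm, z +73 mm. At first, lid shut, the crest is at z +78 mm on the front, corners and front halves of the sides, sloping to +73 mm at the two rear ends. Any spot goes down under 4 to 8 N, takes its neighbours part of the way, and stays down. The rim along the hinge is always home.
- rim_left (a joint): Seating of the rim at the middle of its left (+y) side, tub x 0, y +0.0845: 0 = standing 5 mm proud, 0.005 = snapped fully home (m).
- rim_left_corner (a joint): Seating of the rounded front left corner of the rim, near tub x -0.059, y +0.080: 0 = standing 5 mm proud, 0.005 = snapped fully home (m).
- rim_front_left (a joint): Seating of the rim's front side left of the middle, tub x -0.063, y +0.0235: 0 = standing 5 mm proud, 0.005 = snapped fully home (m).
- rim_front_right (a joint): Seating of the rim's front side right of the middle, tub x -0.063, y -0.0235: 0 = standing 5 mm proud, 0.005 = snapped fully home (m).
- rim_right_corner (a joint): Seating of the rounded front right corner of the rim, near tub x -0.059, y -0.080: 0 = standing 5 mm proud, 0.005 = snapped fully home (m).
- rim_right (a joint): Seating of the rim at the middle of its right (-y) side, tub x 0, y -0.0845: 0 = standing 5 mm proud, 0.005 = snapped fully home (m).
- tag: Small price tag: upright card 58 mm wide, 46 mm high on a black foot 22 mm deep, loose, standing in front of the tub. Origin at the centre of its underside. Bystander.
- brick: Brick-shaped pale brown cheese, 53 x 82 x 38 mm, loose, left of the tub. Origin under its middle. Bystander.
- ball: Yellow pear-shaped cheese, 58 mm across, 73 mm high, loose, right of the tub. Origin under its middle. Bystander.

How it is judged:
By the outcome, as a careful person would: the job done as asked, in the order asked, and still so for the second after the job is handed in, with the robot touching nothing.
It also fails if it takes over 64 s, if anything falls off the work surface, if the arm or the gripper's body presses on something with over 40 N, if the wrist force passes 120 N, or if a joint passes its speed limit or range.

ROBOT

A 6-joint arm with a two-finger parallel gripper is mounted at the origin on a cart in front of the work surface, level with it; the furniture and walls round the work are solid. World frame = base frame: x ahead of the robot, y to its left, z up, the work surface at z = 0. Lengths are in m, angles in rad, forces in N, time in s.
With the tool pointing down it reaches from about 0.35 to 0.975 m from the base axis. Payload 7.1 kg.
Tool frame: the origin (TCP) lies midway between the tips of the shut fingers; the grasp point (between the pads) lies 19 mm behind it; z points along the fingers, y is the line along which they close (so a half turn about z gives the same grasp; the last joint's range is limited). The gripper opens to 88 mm and grips with 3 to 60 N. Pads are 20 mm wide; open, the fingers measure 115 mm over their backs; the gripper's body (75 mm by 178 mm) begins 61 mm behind the grasp point.
Start: joints at [1.251, 0.423, 1.63, -0, 1.089, -0.019], TCP at [0.185, 0.597, 0.223] pointing down, gripper open.
Joint ranges: [-3, 3], [-0.9, 2.11], [0.09, 2.58], [-1.31, 4.45], [0.11, 2.69], [-2.54, 2.54]. Speed limits (rad/s): [2.39, 2.39, 3.01, 3.14, 3.14, 3.14].

INTERFACE

Orientations are given as a unit quaternion [w, x, y, z].
In Python, from station import move_pose, movel, movej, command_gripper, wait, inverse_kinematics, read_camera, camera_info, MotionError, job_done, get_time, get_joint_pos, get_qvel, get_effort, get_tcp_pos, get_ee_rot, get_ft_force, get_ft_torque, get_grip_width, get_finger_force gives the robot as it stands. Calls block until the motion is done:
- move_pose(position, orientation): joint-space move of the TCP to a pose.
- movel(position, frame=None, v=0.15, until_force=None): straight line of the TCP; frame=None keeps the orientation; v is the mean speed in m/s. With until_force (N) it stops when the force on the tool has changed by that much, and returns True; else False.
- movej(angles): joint-space move.
- command_gripper(opening): opening from 0.0 (shut) to 1.0 (fully open); the grip force is fixed at half the most; returns when the fingers have stopped.
- wait(seconds).
- inverse_kinematics(position, orientation): joint angles nearest the present ones, or None.
- read_camera(name): name is "side" or "top" or "wrist"; returns the picture (384x512x3 uint8, red, green, blue); there is no depth.
- camera_info(name): a dict with "intrinsics" (3x3 intrinsics, pixels), "T" (4x4, takes a point from camera to world coordinates); the wrist camera has in their place "tool_from_camera" (4x4, takes a point from camera to tool coordinates, whose origin is the TCP and whose axes are the flange's). Camera axes: x right, y up, looking along -z (the intrinsics and any distortion apply to the point x, -y, -z); pixel columns grow to the right and rows downward; lengths in m; the calibration is good to about 2 mm. The wrist camera is an equidistant fisheye: a pixel r from the principal point sees the ray r / f radians off the axis. A picture is of the moment at which its call begins: read the wrist's pose just before it. camera_info takes no time and is no camera call.
A pose or a line that the arm cannot do raises MotionError and nothing moves.
- job_done(): hands the job in; it is judged then, once.
Readings, each from a call of its own:
- get_time(): time.
- get_joint_pos(): joint angles.
- get_qvel(): joint speeds.
- get_effort(): joint torques, N m.
- get_tcp_pos(): TCP position.
- get_ee_rot(): TCP orientation.
- get_ft_force(): force on the tool from outside, world axes, zero at the start.
- get_ft_torque(): the same for the moment, N m.
- get_grip_width(): opening from 0.0 (shut) to 1.0 (fully open).
- get_finger_force(): force on a finger pad.
Only numpy, scipy, OpenCV 4.12 (cv2) and the standard library are available. Lean on these libraries where they do the work, as an engineer would, in place of code of your own. Each camera call takes 0.05 s, during which the arm holds its last target. There are 200 camera calls.

## Working session

There is one attempt and no reset: what is moved stays moved. The work goes in short steps, each a Python script; the robot and the scene stay as the last script left them, time stands still between calls to the robot, and variables do not carry over. Pictures are saved under pics/ and viewed, at most 10 in all, crops included, and the job is handed in when it is done.

```bash
mkdir -p pics
python3 - <<'E'
from station import *
import cv2,numpy as np
for n in ("side","top"):
    im=read_camera(n); cv2.imwrite(f"pics/{n}0.png",im[:,:,::-1])
    i=camera_info(n); print(n,np.round(i["intrinsics"],1).tolist(),np.round(i["T"],4).tolist(),[k for k in i])
i=camera_info("wrist");print({k:np.round(v,4).tolist() if k!='name' and not isinstance(v,str) else v for k,v in i.items()})
print(get_time(),get_tcp_pos(),get_ee_rot(),get_ft_force())
E
```

```text
side [[420.8, 0.0, 260.2], [0.0, 420.8, 198.0], [0.0, 0.0, 1.0]] [[0.8672, 0.2031, -0.4546, 0.1551], [-0.4975, 0.3933, -0.7732, -0.6192], [0.0217, 0.8967, 0.4421, 0.443], [0.0, 0.0, 0.0, 1.0]] ['intrinsics', 'T']
top [[385.1, 0.0, 253.4], [0.0, 385.1, 190.6], [0.0, 0.0, 1.0]] [[0.0207, 0.99, -0.1392, 0.4074], [-0.9997, 0.022, 0.008, 0.0289], [0.011, 0.139, 0.9902, 0.9074], [0.0, 0.0, 0.0, 1.0]] ['intrinsics', 'T']
{'intrinsics': [[297.3186, 0.0, 257.6474], [0.0, 297.3186, 184.1031], [0.0, 0.0, 1.0]], 'tool_from_camera': [[0.0004, 0.9657, 0.2595, 0.0702], [1.0, -0.0007, 0.001, 0.0004], [0.0011, 0.2595, -0.9657, -0.1628], [0.0, 0.0, 0.0, 1.0]]}
0.1 [0.18498393 0.59646068 0.22198497] [-1.22019541e-04  1.49847742e-01  9.88708836e-01 -6.89858665e-04] [-0.94251536 -0.60101434  0.12945213]
```

View pics/side0.png

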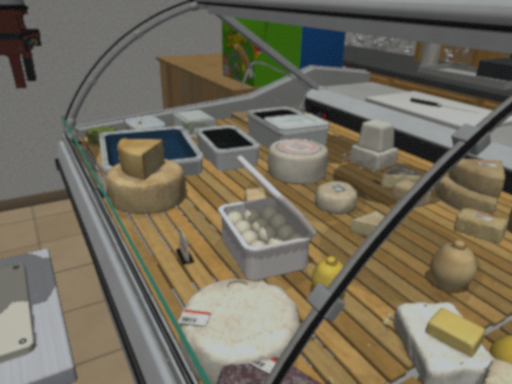

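View pics/top0.png

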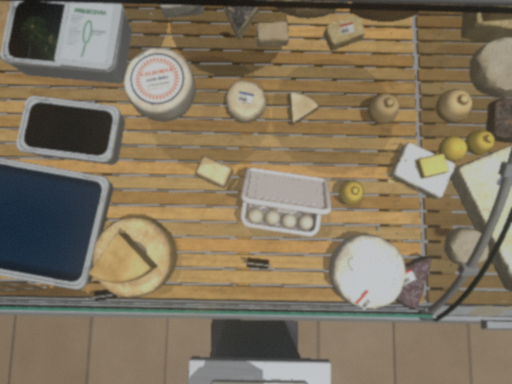

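The side view shows the tub at about (265,235) with the lid nearly edge-on, the tag at (185,250), the ball at (327,270) and the brick at (255,195). In the top view the tub is at (286,200), the brick at (213,171), the ball at (351,193) and the tag at (258,263). I'll enlarge both.

Run:
```python
import cv2,numpy as np
a=cv2.imread("pics/top0.png")[155:275,190:370]; b=cv2.imread("pics/side0.png")[145:295,165:345]
cv2.imwrite("pics/topc.png",cv2.resize(a,None,fx=4.4,fy=4.4,interpolation=cv2.INTER_CUBIC))
cv2.imwrite("pics/sidec.png",cv2.resize(b,None,fx=4,fy=4,interpolation=cv2.INTER_CUBIC))
```

```text
(no output)
```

View pics/topc.png

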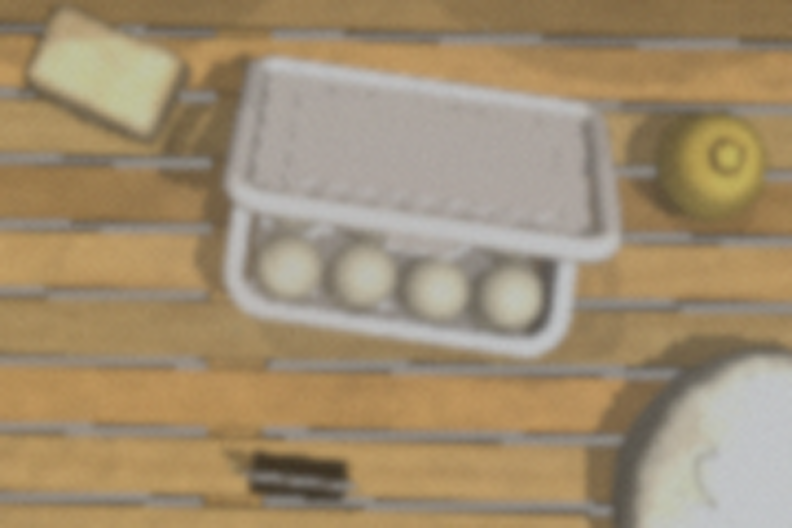

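View pics/sidec.png

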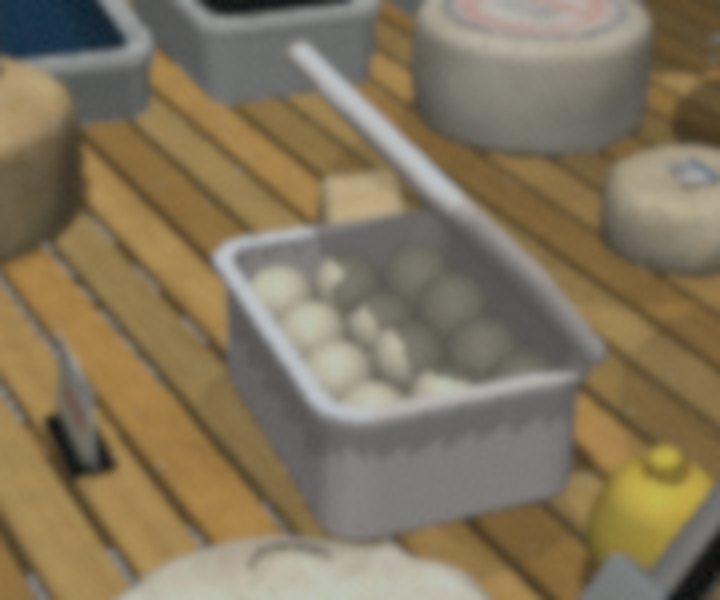

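The top crop shows the flange's front corners at about (228,305) and (560,352), and the lid's free corners at (228,195) and (612,258). The side crop shows the same flange corners at (215,250) and (330,420). I'll triangulate these.

```bash
cat > h.py <<'E'
from station import *
import cv2,numpy as np
def ray(n,u,v):
    i=camera_info(n);K=np.array(i["intrinsics"]);T=np.array(i["T"])
    d=T[:3,:3]@np.array([(u-K[0,2])/K[0,0],-(v-K[1,2])/K[1,1],-1]);return T[:3,3],d/np.linalg.norm(d)
def onz(n,u,v,z):
    o,d=ray(n,u,v);return o+d*(z-o[2])/d[2]
def tri(a,b):
    (o,d),(p,e)=ray("top",*a),ray("side",*b)
    s=np.linalg.lstsq(np.c_[d,-e],p-o,rcond=None)[0]
    A,B=o+d*s[0],p+e*s[1];return (A+B)/2,np.linalg.norm(A-B)
tc=lambda x,y:(190+x/4.4,155+y/4.4)
sc=lambda x,y:(165+x/4,145+y/4)
E
python3 - <<'E'
from h import *
np.set_printoptions(precision=4,suppress=True)
T={'FL':(230,305),'FR':(558,350)};S={'FL':(217,252),'FR':(332,416)}
for k in T: print(k,*tri(tc(*T[k]),sc(*S[k])), onz("top",*tc(*T[k]),.066),onz("side",*sc(*S[k]),.066))
fl,fr=[onz("top",*tc(*T[k]),.066) for k in ('FL','FR')]
print("width",np.linalg.norm(fl-fr))
for k,p in dict(BL=(255,57),BR=(605,105)).items(): print(k,onz("top",*tc(*p),.07))
print("BRside",onz("side",*sc(603,355),.066),onz("side",*sc(580,378),.066))
y=(fl-fr);y/=np.linalg.norm(y);x=np.array([y[1],-y[0],0]);print("yaw",np.arctan2(x[1],x[0]))
c=(fl+fr)/2+x*.066;print("ctr",c)
h=c+x*.063
for z in np.arange(.11,.18,.01):
    m=(onz("top",*tc(232,192),z)+onz("top",*tc(612,255),z))/2; r=m-h; print(z,r@x, r@y,np.hypot(r@x,z-.066),np.arctan2(z-.066,-(r@x)))
print("tag",onz("top",*tc(300,475),0.0),onz("top",*tc(300,475),0.046),"brick",onz("top",*tc(105,72),.038),"ball",onz("top",*tc(715,165),.04))
for n in("top",):
  for v in (5,308): print([onz(n,255,v,z) for z in (0,.1,.3)])
E
```

```text
FL [0.4523 0.0445 0.0629] 0.0026206169823923637 [0.4509 0.0449 0.066 ] [0.4511 0.0386 0.066 ]
FR [ 0.4312 -0.1169  0.0684] 0.002070720081449751 [ 0.4322 -0.1177  0.066 ] [ 0.4319 -0.1133  0.066 ]
width 0.16374423563874277
BL [0.5754 0.0354 0.07  ]
BR [ 0.5549 -0.141   0.07  ]
BRside [ 0.5588 -0.1261  0.066 ] [ 0.5388 -0.1368  0.066 ]
yaw -0.11469088401217578
ctr [ 0.5071 -0.044   0.066 ]
0.11 -0.08075738116562409 -0.003728307795108199 0.09196605141425773 0.49887438616004864
0.12 -0.08188113090917833 -0.002917001897257746 0.0980842474557765 0.5830194842017803
0.13 -0.08300488065273245 -0.0021056959994072534 0.10481321582784472 0.6568306585967921
0.13999999999999999 -0.08412863039628664 -0.0012943901015567746 0.11204296699193128 0.721432438450679
0.14999999999999997 -0.08525238013984082 -0.00048308420370628095 0.11968278205117025 0.7779988152604363
0.15999999999999998 -0.08637612988339506 0.0003282216941441988 0.12765906083640569 0.8276395346544003
0.16999999999999998 -0.08749987962694918 0.0011395275919946768 0.13591257828004952 0.8713484475513176
tag [0.3658 0.0071 0.    ] [0.3679 0.0082 0.046 ] brick [0.5721 0.1136 0.038 ] ball [ 0.53  -0.204  0.04 ]
[array([1.0133, 0.0275, 0.    ]), array([0.9465, 0.0277, 0.1   ]), array([0.813, 0.028, 0.3  ])]
[array([0.2645, 0.0124, 0.    ]), array([0.2803, 0.0143, 0.1   ]), array([0.3118, 0.0179, 0.3   ])]
```

Run:
```python
from h import *
np.set_printoptions(precision=3,suppress=True)
for p in ((63,120),(68,115),(90,70),(130,28),(195,3)):
    print("L",p,*[onz("side",*p,z) for z in (0,.05,.1,.2,.3)])
for p in ((195,3),(350,12),(500,30)): # top beam: intersect planes x=.8,.9,1.0
    o,d=ray("side",*p);print("beam",p,*[o+d*(x-o[0])/d[0] for x in (.6,.8,1.0)])
for p in ((430,318),(470,265),(495,215),(508,170)): print("R top",p,*[onz("top",*p,z) for z in (0,.1,.2,.3,.4)])
for p in ((240,375),(300,320),(400,210),(500,110)):
    o,d=ray("side",*p);print("R side",p,*[o+d*(y-o[1])/d[1] for y in (-.3,-.35,-.4,-.45)])
for p in ((20,60),(30,75)): print("grip",p,onz("side",*p,.22))
for p in ((0,300),(200,305),(430,318)): print("front top",onz("top",*p,.0),onz("top",*p,.1))
for p in ((65,125),(130,250),(190,350)): print("front side",onz("side",*p,.0),onz("side",*p,.1))
i=read_camera("wrist");cv2.imwrite("pics/w0.png",i[:,:,::-1])
```

```text
L (63, 120) [0.288 1.052 0.   ] [0.273 0.863 0.05 ] [0.258 0.675 0.1  ] [0.228 0.297 0.2  ] [ 0.198 -0.08   0.3  ]
L (68, 115) [0.314 1.116 0.   ] [0.296 0.92  0.05 ] [0.278 0.724 0.1  ] [0.242 0.333 0.2  ] [ 0.206 -0.059  0.3  ]
L (90, 70) [0.567 2.101 0.   ] [0.521 1.794 0.05 ] [0.474 1.487 0.1  ] [0.381 0.873 0.2  ] [0.288 0.259 0.3  ]
L (130, 28) [1.529 4.937 0.   ] [1.374 4.31  0.05 ] [1.219 3.683 0.1  ] [0.909 2.429 0.2  ] [0.598 1.174 0.3  ]
L (195, 3) [ 6.284 14.649  0.   ] [ 5.592 12.926  0.05 ] [ 4.901 11.203  0.1  ] [3.517 7.756 0.2  ] [2.134 4.309 0.3  ]
beam (195, 3) [0.6   0.489 0.411] [0.8   0.987 0.396] [1.    1.486 0.382]
beam (350, 12) [ 0.6   -0.106  0.418] [0.8   0.124 0.407] [1.    0.355 0.395]
beam (500, 30) [ 0.6   -0.34   0.412] [ 0.8   -0.214  0.398] [ 1.    -0.089  0.384]
R top (430, 318) [ 0.25  -0.388  0.   ] [ 0.267 -0.342  0.1  ] [ 0.285 -0.296  0.2  ] [ 0.302 -0.25   0.3  ] [ 0.319 -0.204  0.4  ]
R top (470, 265) [ 0.371 -0.487  0.   ] [ 0.375 -0.43   0.1  ] [ 0.379 -0.373  0.2  ] [ 0.383 -0.316  0.3  ] [ 0.387 -0.259  0.4  ]
R top (495, 215) [ 0.489 -0
[... 362 characters left out ...]
0) [ 0.404 -0.3    0.078] [ 0.365 -0.35   0.135] [ 0.326 -0.4    0.192] [ 0.287 -0.45   0.249]
R side (400, 210) [ 0.549 -0.3    0.197] [ 0.488 -0.35   0.235] [ 0.426 -0.4    0.274] [ 0.364 -0.45   0.312]
R side (500, 110) [ 0.708 -0.3    0.308] [ 0.622 -0.35   0.329] [ 0.535 -0.4    0.35 ] [ 0.448 -0.45   0.371]
grip (20, 60) [0.192 1.029 0.22 ]
grip (30, 75) [0.201 0.729 0.22 ]
front top [0.271 0.592 0.   ] [0.286 0.53  0.1  ]
front top [0.269 0.138 0.   ] [0.284 0.126 0.1  ]
front top [ 0.25  -0.388  0.   ] [ 0.267 -0.342  0.1  ]
front side [0.286 0.982 0.   ] [0.256 0.621 0.1  ]
front side [0.283 0.076 0.   ] [ 0.254 -0.081  0.1  ]
front side [ 0.291 -0.208  0.   ] [ 0.261 -0.301  0.1  ]
```

View pics/w0.png

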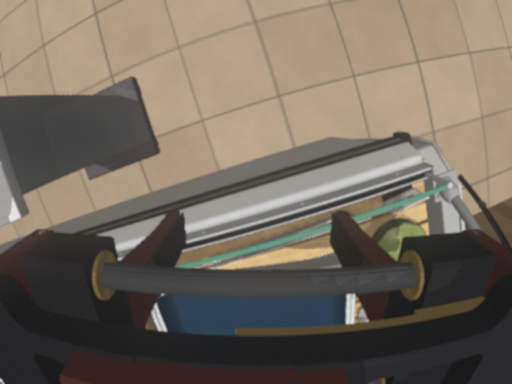

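The wrist view shows the low front glass lip with its green edge, clear of the arm's sweep. The end rails are at about y = -0.37 and y > 0.6, so the space over the tub is free. I'll close the lid along an arc.

```bash
cat >> h.py <<'E'
np.set_printoptions(precision=4,suppress=True)
YAW=-.115; C=np.array([.504,-.045,0.])
def Q(yaw=YAW):
    a=(np.pi+yaw)/2; return [0,np.cos(a),np.sin(a),0]
def W(x,y,z,c=None,yaw=YAW):
    c=C if c is None else c
    return [c[0]+x*np.cos(yaw)-y*np.sin(yaw),c[1]+x*np.sin(yaw)+y*np.cos(yaw),z]
E
python3 - <<'E'
from h import *
t0=get_time()
move_pose(W(.015,0,.21),Q()); print("t",get_time()-t0,get_tcp_pos(),get_ft_force())
command_gripper(0); 
im=read_camera("wrist");cv2.imwrite("pics/w1.png",im[:,:,::-1])
b=get_ft_force()
r,h=.105,.004
for th in np.append(np.linspace(.95,.05,6),0.02):
    movel(W(.063-r*np.cos(th)+h*np.sin(th)+.010,0,.066+r*np.sin(th)+h*np.cos(th)),v=.06)
    print(round(th,2),get_time()-t0,get_tcp_pos(),get_ft_force()-b)
g=movel(W(-.032,0,.064),v=.02,until_force=5); print(g,get_tcp_pos(),get_ft_force()-b)
p=get_tcp_pos(); movel([p[0]-.13,p[1]+.02,.26],v=.25)
print(get_time(),get_tcp_pos(),get_ee_rot())
im=read_camera("wrist");cv2.imwrite("pics/w2.png",im[:,:,::-1])
im=read_camera("top");cv2.imwrite("pics/t2.png",im[:,:,::-1])
E
```

```text
t 2.5667 [ 0.5191 -0.0461  0.21  ] [ 0.1182 -0.0066 -0.0609]
0.95 5.05 [ 0.5194 -0.0468  0.1541] [ 1.4407 -0.2141  0.7348]
0.77 5.516699999999999 [ 0.5039 -0.045   0.1418] [ 0.4576 -0.345   0.5202]
0.59 5.9833 [ 0.4915 -0.0436  0.1274] [ 1.2618 -0.416  -0.2076]
0.41 6.449999999999999 [ 0.4819 -0.0425  0.1111] [ 0.5319 -0.6313  1.3183]
0.23 6.9167 [ 0.4754 -0.0417  0.0934] [0.7965 0.3052 0.1707]
0.05 7.383299999999999 [ 0.4721 -0.0413  0.0748] [ 0.48   -1.3311 -0.0459]
0.02 7.633299999999999 [ 0.4723 -0.0414  0.072 ] [ 0.3826 -0.0438 -0.8962]
True [ 0.4724 -0.0414  0.069 ] [-0.9703  0.1626  8.8924]
9.15 [ 0.3424 -0.0214  0.2593] [-0.0006  0.0575  0.9983  0.    ]
```

View pics/w2.png

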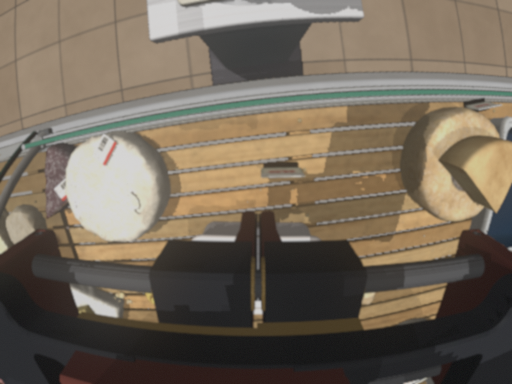

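The wrist camera faces back toward the robot, so most of the tub is hidden behind the gripper. The tag is still standing at (282,170). I'll check the top view.

Run:
```python
import cv2
a=cv2.imread("pics/t2.png")[155:275,190:370]
cv2.imwrite("pics/t2c.png",cv2.resize(a,None,fx=4.4,fy=4.4,interpolation=cv2.INTER_CUBIC))
```

```text
(no output)
```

View pics/t2c.png

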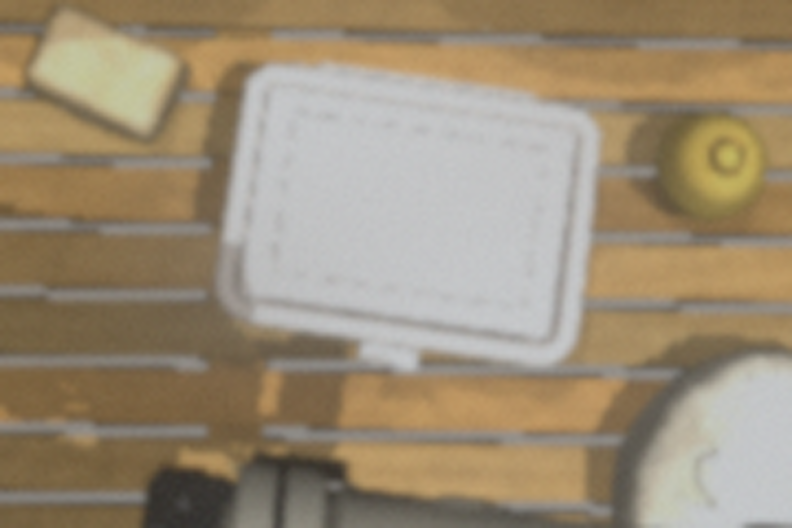

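The lid is shut. I'll fit its outline from the low-saturation region, projected to rim height.

Run:
```python
from h import *
im=cv2.imread("pics/t2.png");s=cv2.resize(im[155:275,190:370],None,fx=4,fy=4,interpolation=cv2.INTER_CUBIC)
hsv=cv2.cvtColor(s,cv2.COLOR_BGR2HSV)
m=((hsv[...,1]<60)&(hsv[...,2]>90)).astype(np.uint8)*255
m=cv2.morphologyEx(m,cv2.MORPH_CLOSE,np.ones((15,15)));m=cv2.morphologyEx(m,cv2.MORPH_OPEN,cv2.getStructuringElement(2,(81,81)))
cs=cv2.findContours(m,0,1)[0]; c=max(cs,key=cv2.contourArea)[:,0]
P=np.array([onz("top",190+(u+.5)/4-.5,155+(v+.5)/4-.5,.071)[:2] for u,v in c],np.float32)
r=cv2.minAreaRect(P*1000);print(cv2.contourArea(c),r);print(cv2.boxPoints(r))
# side-line fits in the rough tub frame
ct=P.mean(0)
R=np.array([[np.cos(YAW),-np.sin(YAW)],[np.sin(YAW),np.cos(YAW)]]);L=(P-ct)@R
for n,a,b,sg in(("front",0,1,-1),("back",0,1,1),("left",1,0,1),("right",1,0,-1)):
    k=(L[:,a]*sg>0)&(abs(L[:,b])<(.06 if a==0 else .04)); f=np.polyfit(L[k,b],L[k,a],1); print(n,f,np.std(L[k,a]-np.polyval(f,L[k,b])))
print("ct",ct)
o=cv2.cvtColor(m,cv2.COLOR_GRAY2BGR);cv2.imwrite("pics/m.png",o)
```

```text
84725.0 ((493.2689514160156, -41.316314697265625), (185.90518188476562, 150.91824340820312), 82.88555145263672)
[[ 406.8785 -124.2075]
 [ 556.6348 -142.899 ]
 [ 579.6594   41.5749]
 [ 429.9031   60.2664]]
front [ 0.0355 -0.0727] 0.00433784262903267
back [0.0119 0.0717] 0.0006261237525273016
left [-0.0034  0.0926] 0.00046500783800619794
right [-0.0034 -0.091 ] 0.0005561421177495437
ct [ 0.4963 -0.0424]
```

Run:
```python
from h import *
im=cv2.imread("pics/t2.png");s=cv2.resize(im[155:275,190:370],None,fx=4,fy=4,interpolation=cv2.INTER_CUBIC)
hsv=cv2.cvtColor(s,cv2.COLOR_BGR2HSV)
m=((hsv[...,1]<60)&(hsv[...,2]>90)).astype(np.uint8)*255
def loc(u,v,z=.072):
    p=onz("top",190+(u+.5)/4-.5,155+(v+.5)/4-.5,z)[:2]-C[:2]
    y=-.118; return np.array([p[0]*np.cos(y)+p[1]*np.sin(y),-p[0]*np.sin(y)+p[1]*np.cos(y)])
V,U=np.nonzero(m); A=np.array([loc(u,v) for u,v in zip(U,V)])
for y0 in np.arange(-.075,.076,.015):
    k=abs(A[:,1]-y0)<.002; x=np.sort(A[k,0]); x=x[abs(x)<.1]; print(round(y0,3),"xmin %.4f xmax %.4f"%(x[0],x[-1]))
for x0 in np.arange(-.045,.05,.015):
    k=(abs(A[:,0]-x0)<.002)&(abs(A[:,1])<.12); y=np.sort(A[k,1]); print(round(x0,3),"ymin %.4f ymax %.4f"%(y[0],y[-1]))
```

```text
Traceback (most recent call last):
  File "h.py", line 7, in onz
    o,d=ray(n,u,v);return o+d*(z-o[2])/d[2]
        ~~~^^^^^^^
  File "h.py", line 4, in ray
    i=camera_info(n);K=np.array(i["intrinsics"]);T=np.array(i["T"])
ValueError: time passes only in moves, steps and waits
```

```bash
sed -i 's/^def ray/import functools\ncamera_info=functools.lru_cache(camera_info)\ndef ray/' h.py
python3 - <<'E'
from h import *
im=cv2.imread("pics/t2.png");s=cv2.resize(im[155:275,190:370],None,fx=4,fy=4,interpolation=cv2.INTER_CUBIC)
hsv=cv2.cvtColor(s,cv2.COLOR_BGR2HSV)
m=((hsv[...,1]<60)&(hsv[...,2]>90)).astype(np.uint8)*255
def loc(u,v,z=.072):
    p=onz("top",190+(u+.5)/4-.5,155+(v+.5)/4-.5,z)[:2]-C[:2]
    y=-.118; return np.array([p[0]*np.cos(y)+p[1]*np.sin(y),-p[0]*np.sin(y)+p[1]*np.cos(y)])
V,U=np.nonzero(m); A=np.array([loc(u,v) for u,v in zip(U,V)])
for y0 in np.arange(-.075,.076,.015):
    k=abs(A[:,1]-y0)<.002; x=np.sort(A[k,0]); x=x[abs(x)<.1]; print(round(y0,3),"xmin %.4f xmax %.4f"%(x[0],x[-1]))
for x0 in np.arange(-.045,.05,.015):
    k=(abs(A[:,0]-x0)<.002)&(abs(A[:,1])<.12); y=np.sort(A[k,1]); print(round(x0,3),"ymin %.4f ymax %.4f"%(y[0],y[-1]))
print(get_time(),get_joint_pos())
E
```

```text
-0.075 xmin -0.0755 xmax 0.0955
-0.06 xmin -0.0771 xmax 0.0933
-0.045 xmin -0.0792 xmax 0.0929
-0.03 xmin -0.0812 xmax 0.0914
-0.015 xmin -0.0833 xmax 0.0893
0.0 xmin -0.0850 xmax 0.0865
0.015 xmin -0.0859 xmax 0.0850
0.03 xmin -0.0885 xmax 0.0829
0.045 xmin -0.0906 xmax 0.0810
0.06 xmin -0.0908 xmax 0.0803
0.075 xmin -0.0711 xmax 0.0782
-0.045 ymin -0.0890 ymax 0.0943
-0.03 ymin -0.1200 ymax 0.1199
-0.015 ymin -0.0888 ymax 0.0947
0.0 ymin -0.1200 ymax 0.1197
0.015 ymin -0.0891 ymax 0.0944
0.03 ymin -0.1176 ymax 0.0942
0.045 ymin -0.0883 ymax 0.0937
9.25 [-0.0971 -0.0728  2.1563  0.      1.0608 -1.5529]
```

Run:
```python
from h import *
im=cv2.imread("pics/t2.png");hsv=cv2.cvtColor(cv2.resize(im,None,fx=4,fy=4,interpolation=cv2.INTER_CUBIC),cv2.COLOR_BGR2HSV)
i=camera_info("top");K=np.array(i["intrinsics"]);T=np.array(i["T"])
def S(x,y,z=.072):
    p=T[:3,:3].T@(np.array(W(x,y,z,yaw=-.118))-T[:3,3]); u=K[0,2]-K[0,0]*p[0]/p[2];v=K[1,2]+K[1,1]*p[1]/p[2]
    return hsv[int(round(4*v+1.5)),int(round(4*u+1.5))].astype(int)
def edge(f):
    for d in np.arange(.03,.1,.0005):
        h=S(*f(d))
        if h[1]>55: return round(d*1000,1)
ys=np.arange(-.07,.08,.014)
print("front",[edge(lambda d:(-d,y)) for y in ys]);print("back",[edge(lambda d:(d,y)) for y in ys])
xs=np.arange(-.045,.05,.015)
print("left",[edge(lambda d:(x,d)) for x in xs]);print("right",[edge(lambda d:(x,-d)) for x in xs])
```

```text
front [np.float64(76.5), np.float64(78.0), np.float64(80.0), np.float64(73.0), np.float64(73.5), np.float64(85.0), np.float64(86.0), np.float64(73.5), np.float64(73.5), np.float64(72.0), np.float64(71.5)]
back [np.float64(62.0), np.float64(61.5), np.float64(64.0), np.float64(64.0), np.float64(64.0), np.float64(64.0), np.float64(64.5), np.float64(64.5), np.float64(64.5), np.float64(63.5), np.float64(61.5)]
left [np.float64(94.0), np.float64(94.5), np.float64(95.0), np.float64(94.5), np.float64(94.5), np.float64(94.0), np.float64(94.0)]
right [np.float64(89.0), np.float64(88.5), np.float64(89.0), np.float64(89.5), np.float64(89.5), None, np.float64(88.5)]
```

```bash
sed -i 's/^YAW=.*/YAW=-.118; C=np.array([.5008,-.0419,0.])/' h.py
cat >> h.py <<'E'
def hop(x,y,zb,b,up=.081):
    movel(W(x,y,up),v=.06); movel(W(x,y,zb),v=.04)
    f=get_ft_force()-b; print("%.0f %.0f z%.4f F"%(x*1e3,y*1e3,get_tcp_pos()[2]),f,round(get_time(),2)); movel(W(x,y,up),v=.06)
E
python3 - <<'E'
from h import *
move_pose(W(.046,.0845,.12),Q()); b=get_ft_force()
movel(W(.046,.0845,.082),v=.1)
g=movel(W(.046,.0845,.0705),v=.02,until_force=4);print(g,get_tcp_pos()[2],get_ft_force()-b,get_time())
for x in (.034,.022): hop(x,.0845,.0728,b)
E
```

```text
True 0.07391731694245958 [ 0.061  -0.2584  6.3978] 11.2667
34 84 z0.0729 F [-1.1392  1.0771  8.222 ] 12.01
22 84 z0.0730 F [-1.1441  0.66    5.7131] 13.0
```

Run:
```python
from h import *
movel(W(.022,.0845,.10),v=.1); wait(.1); b=get_ft_force()
hop(.022,.0845,.0722,b); hop(.010,.0845,.0722,b); hop(.010,.0845,.0716,b)
```

```text
22 84 z0.0729 F [-0.725   0.72    7.6287] 14.56
10 84 z0.0727 F [-1.2561  0.8951  9.6911] 15.57
10 84 z0.0725 F [-2.4523 -0.0181 14.5778] 16.51
```

Run:
```python
from h import *
b=np.zeros(3); movel(W(-.003,.0845,.09),v=.1); b=get_ft_force()
a=np.deg2rad([20,45,70]); 
P=[(-.003,.0845),(-.016,.0845),(-.029,.0845),(-.041,.0845)]+[(-.049-.014*np.sin(t),.0705+.014*np.cos(t)) for t in a]
P+=[(-.063,y) for y in np.arange(.064,-.01,-.0135)]
for x,y in P:
    hop(x,y,.0716,b,.0805)
    if get_time()>38: break
movel(W(-.063,0,.1),v=.15)
```

```text
-3 84 z0.0726 F [-4.5193  0.8899 15.6387] 17.81
-16 84 z0.0724 F [-3.5269  0.3928 14.9951] 18.85
-29 84 z0.0723 F [-1.9467  0.1162 15.3547] 19.89
-41 84 z0.0722 F [-2.8342  0.4284 14.6754] 20.92
-54 84 z0.0721 F [-2.0163 -0.4556 14.1035] 21.96
-59 80 z0.0720 F [-2.2719  0.0608 13.5784] 22.88
-62 75 z0.0719 F [-1.7391 -0.4125 13.1362] 23.81
-63 64 z0.0720 F [-1.0452 -2.6551 13.625 ] 24.82
-63 50 z0.0719 F [-0.669  -2.6153 11.9767] 25.88
-63 37 z0.0719 F [-0.9631 -1.8681 11.7948] 26.93
-63 24 z0.0721 F [-2.3441 -1.3902 15.2145] 27.98
-63 10 z0.0719 F [-1.8076 -4.0622 13.3198] 29.02
-63 -3 z0.0719 F [-2.1742 -2.2629 12.6286] 30.07
```

Run:
```python
from h import *
movel(W(-.063,-.0165,.09),v=.15); b=get_ft_force()
P=[(-.063,y) for y in (-.0165,-.030,-.0435,-.057,-.067)]
P+=[(-.049-.014*np.cos(t),-.0705-.014*np.sin(t)) for t in np.deg2rad([20,45,70])]
P+=[(x,-.0845) for x in (-.043,-.029,-.015,-.001,.013,.027,.041)]
for x,y in P: hop(x,y,.0715,b,.0805)
movel(W(.041,-.0845,.25),v=.25);move_pose([.36,.25,.25],Q())
cv2.imwrite("pics/s3.png",read_camera("side")[:,:,::-1]);cv2.imwrite("pics/t3.png",read_camera("top")[:,:,::-1])
print(get_time())
a=cv2.imread("pics/t3.png")[155:275,190:370];s=cv2.imread("pics/s3.png")[160:295,180:345]
A=cv2.resize(a,(390,260),interpolation=cv2.INTER_CUBIC);S=cv2.resize(s,(405,331),interpolation=cv2.INTER_CUBIC)
o=np.zeros((331,800,3),np.uint8);o[:260,:390]=A;o[:,395:]=S;cv2.imwrite("pics/fin.png",o)
```

```text
-63 -16 z0.0720 F [-1.3317 -0.9753 12.592 ] 31.62
-63 -30 z0.0720 F [-2.0558 -2.8837 16.3905] 32.67
-63 -44 z0.0718 F [-0.8297 -3.7343 13.5104] 33.72
-63 -57 z0.0718 F [-1.3253 -1.2859 11.4859] 34.77
-63 -67 z0.0718 F [-1.9563 -1.4421 12.6154] 35.76
-62 -75 z0.0719 F [-2.0443 -0.9611 14.3707] 36.73
-59 -80 z0.0719 F [-2.861  -0.5935 15.2923] 37.65
-54 -84 z0.0720 F [-2.196  -1.6231 16.7271] 38.58
-43 -84 z0.0721 F [-1.6404 -0.0427 14.6858] 39.58
-29 -84 z0.0722 F [-2.0843  0.2698 15.6472] 40.64
-15 -84 z0.0723 F [-2.3172 -0.4264 16.053 ] 41.7
-1 -84 z0.0724 F [-2.7904  0.0176 16.5351] 42.76
13 -84 z0.0725 F [-2.0774 -1.0846 16.561 ] 43.82
27 -84 z0.0726 F [-2.4376 -0.0803 16.2994] 44.88
41 -84 z0.0726 F [-3.701  -0.6237 16.0465] 45.93
48.7
```

View pics/fin.png

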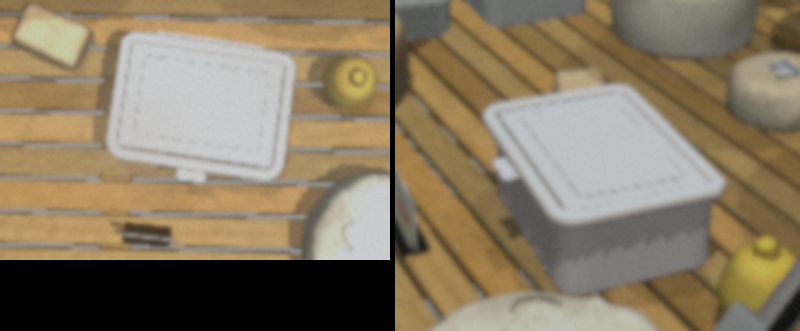

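The lid is flush, the rim is low all round, and the bystanders and tub have not moved. The left rear was pressed most lightly, so I'll press it once more and hand in.

Run:
```python
from h import *
move_pose(W(.03,.0845,.11),Q()); b=get_ft_force()
for x in (.034,.022): hop(x,.0845,.0716,b,.0805)
movel(W(.022,.0845,.22),v=.25); print(get_time(),job_done())
```

```text
34 84 z0.0728 F [-2.0888  0.6445 11.6734] 50.92
22 84 z0.0726 F [-2.1367  0.8346 15.5047] 51.94
the job is handed in; nothing more can be done
52.95 None
```

I closed the lid and pressed the rim down along the left side, front and right side with both front corners, using overlapping fingertip presses about 10–14 mm apart, each under 17 N, instead of one continuous slide. Fingertip heights (72–73 mm) and the last pictures show it home all round with the tub, tag and cheeses unmoved; I handed in at 53 s and no verdict was shown.

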